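# Lock the setting master in its fixture by the keyway

## Task

Get the setting master ready for measuring: pinch the two side tabs of its snap-fit dust cover to free it, lift the cover off and stand it upright on the bare granite beside the fixture, without dropping it. Then turn the master in its nest until its keyway faces the index line of the locating blade, and slide the blade fully home into the keyway. Leave the tools lying around the fixture where they are.

Things in the scene. Friction and masses are not known exactly. Their poses are not given: they have to be found in the camera images.
- fixture: Fixed aluminium tooling plate 152x96x14 mm with a steel nest 62x62 mm (top at z 20 mm, round recess 6 mm deep). Origin: on the axis of the nest, at the plate's underside; z up; the locating blade and its guide block (top 34 mm) lie to its -x, the plate reaching from x -106 to +46 mm. At y +/-28.5 to 38 mm stand two steel catches, top at z 39 mm, whose lips hold the cover's hooks.
- index_mark (a point): Point on the fixture where the keyway's mouth must come: 21 mm from the nest axis along the fixture's -x, at z 28 mm, straight in front of the blade. The visible mark is the black line scribed along the top of the guide block; it points at the nest axis.
- master: Loose steel setting master (0.25 to 0.5 kg) standing in the nest, hidden under the cover at first. Flange 42 mm across, 14 mm thick, with one keyway; above it a knurled boss 31 mm across, top 50 mm above the underside. Origin: centre of its underside (14 mm above the granite); z up along its axis; its keyway opens to its own -x. Turns freely in the nest (0.8 mm play); may start facing any way.
- keyway (a point): Mouth of the master's keyway, on the flange rim (21 mm from the axis) at the flange's top face. The keyway is 8 mm wide, 8.5 mm deep, open at the rim and at the top; a short black line on the top of the boss, from the bore to the edge, points the same way.
- cover: Grey plastic dust cover 49x49 mm, 48 mm tall, 0.1 kg, open below, snapped on over the master. Origin: centre of its lower edge (seated: 20 mm above the granite, axes as the fixture's); z up. Black tabs at its +y and -y sides, finger faces 62 mm apart, 18 mm wide, 20 to 44 mm above its lower edge. Press both in (about 4 to 9 N each) and lift straight up. It stands on its lower edge when put down.
- tab_left (a joint): Travel of the spring tab at the cover's +y side: 0 out (hooked under the catch) to 0.006 m pressed fully in, nearly flush with the shell (tab faces then 50 mm apart). Over 3 mm in, the hook is free of the catch; released, the tab springs back.
- tab_right (a joint): The same for the spring tab at the cover's -y side: 0 out, 0.006 m fully in.
- blade (a joint): Travel of the locating blade along the fixture's +x, towards the nest: near 0 drawn back, 0.014 m fully home. It stays where it is left (about 3 N of friction). The blade is 6 mm wide, its nose tapered to 3 mm over 4.5 mm; it enters the keyway only if that faces it, and then centres it.
- blade_knob (a point): Top centre of the blade's upright black knurled knob (16 mm across, 20 mm tall, top at z 62 mm over the plate's underside, 86 mm from the nest axis along the fixture's -x when drawn back). Pinch it from above and slide it, or push it from behind.
- outside_micrometer: Bystander: green outside micrometer 124x47x16 mm lying behind the fixture. Origin: centre of its underside. Leave alone.
- setting_ring: Bystander: round steel ring gauge, 58 mm across, 18 mm tall, lying at the front left. Origin: centre of its underside. Leave alone.
- setup_block: Bystander: grey steel block with holes, 51x76x25 mm, well to the right of the fixture. Origin: centre of its underside. The granite between the two is bare: room for the cover. Leave alone.
Things that resemble listed ones, but are neither listed nor needed, are in the scene too. What is shaped like the fixture but red is not meant. Of the things like the cover, leave any that is turquoise; of the rest the larger one is meant.

How it is judged:
By the outcome, as a careful person would: the job done as asked, in the order asked, and still so for the second after the job is handed in, with the robot touching nothing.
It also fails if it takes over 64 s, if anything falls off the work surface, if the arm or the gripper's body presses on something with over 40 N, if the wrist force passes 120 N, or if a joint passes its speed limit or range.

## Robot

A 6-joint arm with a two-finger parallel gripper is mounted at the origin on the work surface; the furniture and walls round the work are solid. World frame = base frame: x ahead of the robot, y to its left, z up, the work surface at z = 0. Lengths are in mm, angles in rad, forces in N, time in s.
With the tool pointing down it reaches from about 300 to 950 mm from the base axis. Payload 3.1 kg.
Tool frame: the origin (TCP) lies midway between the tips of the shut fingers; the grasp point (between the pads) lies 19 mm behind it; z points along the fingers, y is the line along which they close (so a half turn about z gives the same grasp; the last joint's range is limited). The gripper opens to 85 mm and grips with 20 to 120 N. Pads are 22 mm wide; open, the fingers measure 114 mm over their backs; the gripper's body (76 mm by 85 mm) begins 54 mm behind the grasp point. The pads swing forward as they close: fully open they stand 13 mm farther back than shut.
Start: joints at [-1.192, 0.308, 1.634, -0, 1.2, -0.07], TCP at [271.153, -563.123, 194.472] pointing down, gripper open.
Joint ranges: [-3.06, 3.06], [-0.79, 1.96], [0.05, 2.63], [-1.19, 4.34], [0.05, 2.64], [-2.94, 2.94]. Speed limits (rad/s): [2.79, 2.79, 3.14, 3.14, 3.14, 3.14].

## Interface

Orientations are given as [roll, pitch, yaw] about the fixed x, y, z axes, in that order (R = Rz(yaw) Ry(pitch) Rx(roll)).
In Python, from workcell import robot gives the robot as it stands.
- The arm moves only by the tool move_arm, never from a script. Its arguments are lists of equal length, an entry for each row: "claw": the opening, from -1 (shut) to 1 (fully open); "travel": the shift along the world's x, y, z as a fraction of full scale, a list of three; "rot": the turn, a rotation vector about the world's x, y, z as a fraction of full scale, a list of three. In form: {"claw": [claw, ...], "travel": [[x, y, z], ...], "rot": [[rx, ry, rz], ...]}. A call has 1 to 5 rows; each row is the pose to reach, as a shift and turn from the pose commanded when the call began; what a row does not reach only later rows make up. Full scale, the value 1, is 100 mm for a shift and 30 degrees for a turn. A row lasts 1/10 s, in which the tool goes at most 50 mm and 8.59 degrees, less where a joint would pass 70% of its speed; a pose out of reach is approached as far as the arm can. A call with a number of a shift or a turn outside -1 to 1 is refused whole. A call with a gripper value outside its range is refused whole. The fingers move at their own pace and stop on an object; "grip_force" is the grip in N (left out, the last holds). Time passes only in rows, so rows that repeat a pose let the fingers close. It gives the time, the measured TCP pose, the force, the opening and the grip force at its end, in the units of the state.
- robot.observe(): the state, without advancing time (a new reading comes with each control period).
- robot.capture(name): name is "scene" or "top"; returns (picture, depth): 400x640x3 uint8, red, green, blue; 400x640 float32, mm along the optical axis (not along the pixel's ray), 0 where there is no reading.
- robot.camera_info(name): a dict with "fx", "fy", "cx", "cy" (pixels), "xyz" and "orientation" of the camera in the world. Camera axes: x right, y down, z forward; pixel columns grow to the right and rows downward; lengths in mm; the calibration is good to about 2 mm. A picture is of the moment at which its call begins. camera_info takes no time and is no camera call.
- robot.finish_job(): hands the job in; it is judged then, once.
Trained networks look in the newest picture that a camera, given by its name, has taken for a name from the list of things; names that differ only in an ending like _2 or _b are one class to them, and where a whole thing is asked for, a point or a joint stands for the part that bears it (a point fixed in the world has none). Each returns a list of dicts, best first, with "conf" (0 to 1); they miss things now and then, are a little off and sometimes report something else, mostly with a low value. They report only what shows in the picture. A call takes as long as a camera call. They do not tell look-alikes from the thing itself.
- robot.cut_out(camera, thing): "region" (400x640 bool, what is visible of it) and "point" ([column, row] in pixels, amid what is visible of it).
The state is a dict: "t": time; "joints": joint angles; "joint_vel": joint speeds; "joint_torque": joint torques, N m; "position": TCP position; "tool_rot": TCP orientation; "ft_force": force on the tool from outside, world axes, zero at the start; "torque": the same for the moment, N m; "grip_width": finger opening in mm; "grasp_force": force on a finger pad.
Only numpy, scipy, OpenCV 4.12 (cv2) and the standard library are available. Lean on these libraries where they do the work, as an engineer would, in place of code of your own. Each camera call takes 0.05 s, during which the arm holds its last target. There are 200 camera calls.

## Working session

There is one attempt and no reset: what is moved stays moved. The work goes in short steps, Python scripts to look and compute and a tool call to move; the robot and the scene stay as the last step left them, time stands still between calls to the robot, and variables do not carry over. Pictures are saved under pics/ and viewed, at most 11 in all, crops included, and the job is handed in when it is done.

Besides the shell and the picture viewer there is one more tool, called after "Call:" as a command line: name --argument value ..., lists and objects as JSON in quotes. move_arm: Moves the arm, as the interface text tells. Shift numbers are shares of 100 mm and turn numbers shares of 30 degrees, none past 1 either way. Its arguments: {"type":"object","properties":{"claw":{"type":"array"},"travel":{"type":"array"},"rot":{"type":"array"},"grip_force":{"type":"number"}},"required":["claw","travel","rot"]}

```bash
mkdir -p pics; ls
cat > h.py <<'E'
from workcell import robot
import numpy as np, cv2
from scipy.spatial.transform import Rotation as R
def cam(n):
    i=robot.camera_info(n); o=np.array(i["orientation"],float)
    M=R.from_euler('xyz',o).as_matrix() if o.shape==(3,) else o
    return i,M,np.array(i["xyz"])
def pts(n,depth):
    i,M,t=cam(n); v,u=np.mgrid[:400,:640]
    P=np.stack([(u-i["cx"])/i["fx"]*depth,(v-i["cy"])/i["fy"]*depth,depth],-1)
    return P@M.T+t
def save(n,img): cv2.imwrite(n,cv2.cvtColor(img,cv2.COLOR_RGB2BGR))
E
python3 - <<'E'
from h import *
for n in("top","scene"):
    p,d=robot.capture(n); np.savez(n+'0.npz',p=p,d=d); save(f'pics/{n}0.png',p)
    print(robot.camera_info(n))
    W=pts(n,d)
    for th in("fixture","cover","blade_knob","setup_block","outside_micrometer","setting_ring"):
        for r in robot.cut_out(n,th): 
            m=r["region"]&(d>0); print(n,th,round(r["conf"],2),r["point"],m.sum(),np.median(W[m],0).round(),np.percentile(W[m],98,0).round(),np.percentile(W[m],2,0).round())
E
```

```text
pics
{'fx': 426.55550215478684, 'fy': 426.55550215478684, 'cx': 314.3088744210202, 'cy': 192.02362048496914, 'xyz': array([ 491.89139411, -176.89008633,  995.78755204]), 'orientation': array([-3.060494  ,  0.00361844, -1.54656333])}
top fixture 0.94 [352.4, 284.3] 2882 [ 368. -259.   16.] [ 440. -212.   43.] [ 295. -307.   11.]
top fixture 0.79 [285.0, 214.0] 2225 [ 512. -111.   15.] [603. -61.  61.] [ 455. -156.   10.]
top fixture 0.4 [286.2, 230.2] 75 [ 481. -112.   32.] [ 526. -105.   65.] [ 468. -119.   26.]
top cover 0.93 [284.7, 198.2] 564 [ 558. -108.   68.] [582. -79.  72.] [ 535. -136.   30.]
top cover 0.84 [410.5, 235.5] 655 [ 480. -383.   48.] [ 509. -357.   52.] [ 452. -415.    0.]
top cover 0.56 [276.1, 268.6] 322 [396. -93.  35.] [416. -72.  39.] [ 375. -111.   -1.]
top blade_knob 0.67 [286.6, 232.1] 75 [ 478. -112.   59.] [ 525. -105.   65.] [ 465. -119.   26.]
top blade_knob 0.55 [353.2, 308.9] 96 [ 319. -255.   32.] [ 364. -248.   64.] [ 307. -262.   16.]
top setup_block 0.93 [438.9, 184.5] 759 [ 597. -449.   25.] [ 624. -412.   30.] [ 570. -488.    2.]
top outside_m
[... 697 characters left out ...]
.47755474])}
scene fixture 0.61 [279.9, 259.3] 699 [ 420. -291.   15.] [ 446. -223.   39.] [ 383. -315.    4.]
scene fixture 0.6 [287.2, 206.6] 1318 [ 510. -133.   15.] [606. -65.  57.] [ 456. -160.    1.]
scene cover 0.94 [301.2, 192.7] 520 [ 554. -124.   61.] [585. -87.  71.] [ 536. -139.   20.]
scene cover 0.9 [327.5, 279.5] 763 [ 478. -399.   47.] [ 509. -362.   51.] [ 452. -420.    1.]
scene blade_knob 0.67 [273.4, 200.6] 102 [ 476. -116.   32.] [ 530. -105.   63.] [ 467. -121.   22.]
scene setup_block 0.73 [390.1, 281.5] 1023 [ 595. -459.   24.] [ 631. -405.   28.] [ 569. -494.   -0.]
scene outside_micrometer 0.74 [349.5, 179.1] 257 [730. -83.  12.] [750. -37.  17.] [ 701. -153.   -1.]
```

Run:
```python
from h import *
p=np.load('top0.npz')['p']; c=p[90:350,180:480]
save('pics/topc.png',cv2.resize(c,(690,598),interpolation=cv2.INTER_CUBIC))
```

```text
(no output)
```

View pics/topc.png

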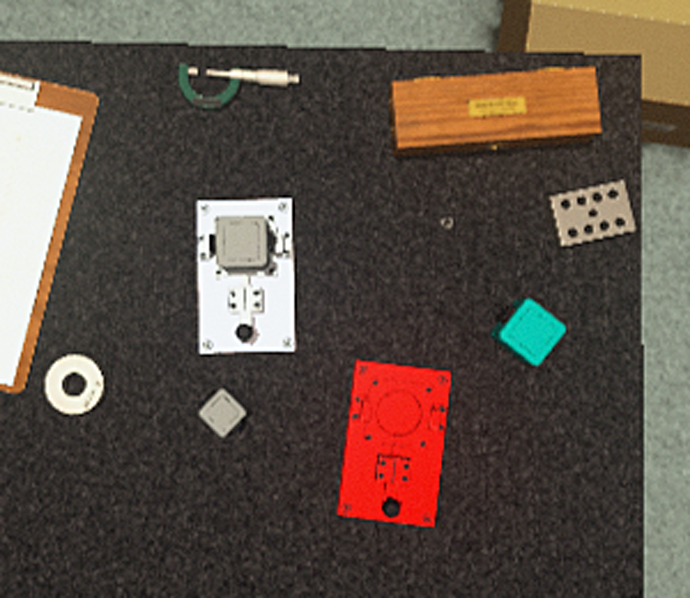

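View pics/scene0.png

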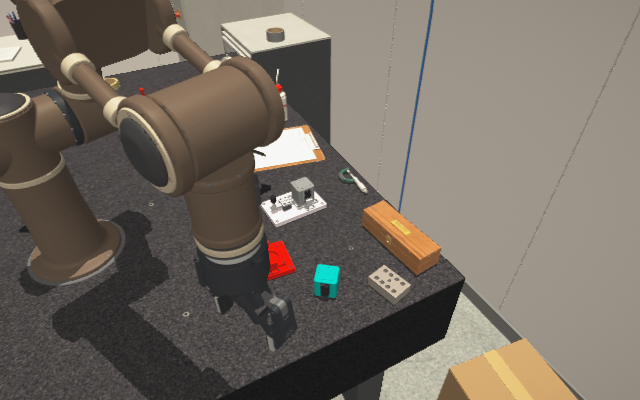

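The top crop (2.3× scale) shows:
- **Target:** the white fixture at about (245,275), with the grey cover at (243,242) and the knob at (245,332).
- **Look-alikes:** a small grey cover at (222,412), a turquoise cover at (530,332) and the red fixture at (395,445).
- **Free space:** the granite right of the fixture is bare, with a small nut at (447,222).

The scene view agrees.

```bash
cat >> h.py <<'E'
def fixture_pose(n,p,d):
    W=pts(n,d); q=p.astype(int)
    box=(W[...,0]>430)&(W[...,0]<630)&(W[...,1]>-190)&(W[...,1]<-40)
    m=box&(q.min(-1)>150)&(abs(W[...,2]-14)<7)&(d>0)
    P=W[m]; return cv2.minAreaRect(P[:,:2].astype(np.float32)),np.median(P[:,2]),len(P)
E
python3 - <<'E'
from h import *
for n in("top","scene"):
    z=np.load(n+'0.npz');p,d=z['p'],z['d']
    print(n,fixture_pose(n,p,d))
    W=pts(n,d); m=(abs(W[...,2]-68)<5)&(W[...,0]>520)&(W[...,0]<600)&(W[...,1]>-160)&(W[...,1]<-60)&(d>0)
    P=W[m];print('cover',cv2.minAreaRect(P[:,:2].astype(np.float32)),np.median(P,0),P[:,:2].mean(0),len(P))
    m=(abs(W[...,2]-62)<6)&(W[...,0]>455)&(W[...,0]<500)&(W[...,1]>-140)&(W[...,1]<-80)&(d>0)
    P=W[m];print('knob',np.median(P,0),P.mean(0),len(P))
    m=(abs(W[...,2])<4)&(W[...,0]>480)&(W[...,0]<620)&(W[...,1]>-330)&(W[...,1]<-180); print('granite z',np.median(W[m][:,2]))
print(robot.observe()['tool_rot'],robot.observe()['grip_width'])
E
```

```text
top (((529.27197265625, -108.26363372802734), (151.65049743652344, 95.07853698730469), 2.074582815170288), np.float64(14.771189994347367), 1680)
cover ((559.2789306640625, -106.55543518066406), (48.543094635009766, 59.406436920166016), 1.4343611001968384) [ 558.86379506 -107.25799707   68.60844954] [ 558.62051384 -106.96750663] 522
knob [ 474.28675213 -112.14842748   61.93606427] [ 473.64284482 -112.00175943   61.41216887] 44
granite z 0.5255631042681443
scene (((531.7418212890625, -110.14280700683594), (154.1482391357422, 99.1958999633789), 2.514559507369995), np.float64(14.261885095776961), 751)
cover ((560.537841796875, -107.83338928222656), (48.74267578125, 61.13170623779297), 3.289947271347046) [ 559.49233284 -111.69338364   68.15461974] [ 559.62773235 -111.04859656] 248
knob [ 475.14211107 -116.42920604   61.40407033] [ 475.14963803 -115.18507065   60.53654201] 28
granite z 0.33134246408275203
[ 3.14157077e+00 -2.93762677e-05  4.48801125e-01] 85.20483891038397
```

Call:
move_arm --claw '[1,1,1]' --travel '[[0.58,0.92,0],[0.58,0.92,0],[0.58,0.92,0]]' --rot '[[0,0,-0.78],[0,0,-0.78],[0,0,-0.78]]' --grip_force 25

```text
t: 1.0
position: [331.0, -466.9, 194.1]
tool_rot: [-3.138, -0.001, 0.038]
ft_force: [-0.5, 0.1, -0.1]
grip_width: 84.9
grasp_force: 0.0
```

Call:
move_arm --claw '[1,1,1]' --travel '[[0.58,0.92,0],[0.58,0.92,0],[0.58,0.92,0]]' --rot '[[0,0,0],[0,0,0],[0,0,0]]'

```text
t: 1.3
position: [389.0, -374.9, 194.4]
tool_rot: [-3.139, -0.001, 0.044]
ft_force: [-0.9, -0.3, -0.4]
grip_width: 85.0
grasp_force: 0.0
```

Call:
move_arm --claw '[1,1,1]' --travel '[[0.58,0.92,0],[0.58,0.92,0],[0.58,0.92,0]]' --rot '[[0,0,0],[0,0,0],[0,0,0]]'

```text
t: 1.6
position: [447.0, -283.8, 194.7]
tool_rot: [-3.14, -0.001, 0.044]
ft_force: [-0.1, -0.5, -0.1]
grip_width: 85.6
grasp_force: 0.0
```

Call:
move_arm --claw '[1,1,1]' --travel '[[0.58,0.92,0],[0.58,0.92,0],[0.58,0.92,0]]' --rot '[[0,0,0],[0,0,0],[0,0,0]]'

```text
t: 1.9
position: [505.1, -192.5, 194.8]
tool_rot: [-3.141, -0.002, 0.044]
ft_force: [0.1, -0.4, -0.2]
grip_width: 85.5
grasp_force: 0.0
```

Call:
move_arm --claw '[1,1,1,1]' --travel '[[0.56,0.88,0],[0.56,0.88,0],[0.56,0.88,-0.3],[0.56,0.88,-0.3]]' --rot '[[0,0,0],[0,0,0],[0,0,0],[0,0,0]]'

```text
t: 2.3
position: [556.5, -106.4, 160.9]
tool_rot: [-3.14, 0.008, 0.043]
ft_force: [-0.8, -0.4, -1.0]
grip_width: 85.5
grasp_force: 0.0
```

```bash
python3 -c "
from h import *
s=robot.observe();print(s)"
```

```text
{'t': 2.3, 'joints': array([-2.65079417e-01,  2.36521215e-01,  1.79737539e+00, -1.24696149e-03,
        1.11529576e+00,  1.26356898e+00]), 'joint_vel': array([-0.039592  , -0.02837546, -0.00981323, -0.00895338,  0.04567558,
       -0.00325121]), 'joint_torque': array([ 9.44917537e-01, -3.88316274e+01, -2.93296015e+01,  1.27619533e-01,
       -5.35535999e-01,  3.72576155e-02]), 'position': array([ 556.46159592, -106.39792647,  160.85149362]), 'tool_rot': array([-3.14035765,  0.00758154,  0.04270542]), 'ft_force': array([-0.78037759, -0.44861907, -0.95486537]), 'torque': array([0.0427568 , 0.06445831, 0.0739072 ]), 'grasp_force': 0.0, 'grip_width': 85.54399710904845}
```

Call:
move_arm --claw '[1,1,1,1]' --travel '[[0,0,-0.35],[0,0,-0.7],[0,0,-0.7],[0,0,-0.7]]' --rot '[[0,0,0],[0,0,0],[0,0,0],[0,0,0]]'

```text
t: 2.7
position: [558.3, -108.6, 94.7]
tool_rot: [3.142, 0.002, 0.039]
ft_force: [0.6, -0.2, 0.8]
grip_width: 85.6
grasp_force: 0.0
```

Call:
move_arm --claw '[1,1,1,1]' --travel '[[0,0,-0.2],[0,0,-0.4],[0,0,-0.56],[0,0,-0.56]]' --rot '[[0,0,0],[0,0,0],[0,0,0],[0,0,0]]'

```text
t: 3.1
position: [558.9, -108.0, 39.0]
tool_rot: [3.141, 0.001, 0.04]
ft_force: [-0.3, 0.4, -0.6]
grip_width: 85.3
grasp_force: 0.0
```

Call:
move_arm --claw '[0.5,0.3,0.1,0,0]' --travel '[[0,0,0],[0,0,0],[0,0,0],[0,0,0],[0,0,0]]' --rot '[[0,0,0],[0,0,0],[0,0,0],[0,0,0],[0,0,0]]' --grip_force 30

```text
t: 3.6
position: [559.5, -107.2, 39.0]
tool_rot: [3.141, -0.001, 0.041]
ft_force: [-1.0, -0.0, 0.0]
grip_width: 42.7
grasp_force: 0.0
```

Run:
```python
from h import *
s=robot.observe();print(s['grip_width'],s['grasp_force'],s['ft_force'],s['position'])
a,_=robot.capture('scene');b,_=robot.capture('top')
f=lambda c:cv2.resize(c,(400,400),interpolation=cv2.INTER_CUBIC)
save('pics/g1.png',np.hstack([f(a[140:240,240:340]),f(b[150:250,235:335])]))
```

```text
42.650782963219214 0.0 [-0.97285141 -0.00931634  0.03831022] [ 559.51324078 -107.18863238   39.03332973]
```

View pics/g1.png

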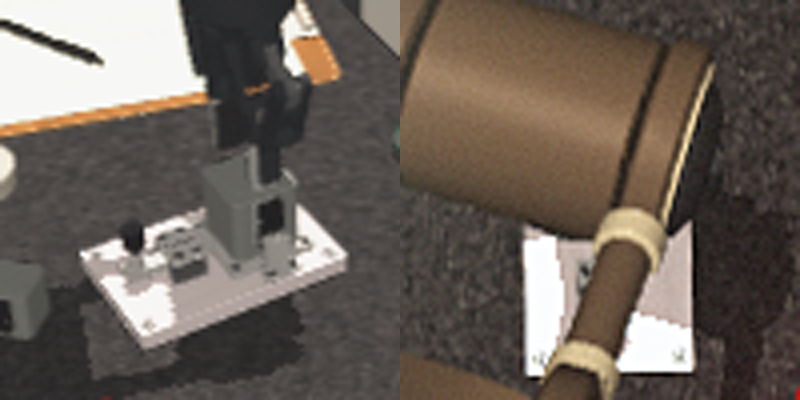

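The left half shows the fingers at the cover's near top edge, around (270,180), with the cover still seated. The tip height looks odd, so I'll check it with depth.

Run:
```python
from h import *
a,d=robot.capture('scene'); W=pts('scene',d)
i,M,t=cam('scene')
def pr(P):
    c=M.T@(np.array(P,float)-t); return (i['fx']*c[0]/c[2]+i['cx'],i['fy']*c[1]/c[2]+i['cy'])
for P in([559.5,-107.2,39],[559,-131,68],[559,-138,50],[559,-129,39],[559,-129,58]): 
    q=pr(P); print(P,np.round(q,1),'in view pic',(np.array(q)-[240,140])*4)
# column through near finger
for r in range(160,214,2):
    print(r,[tuple(W[r,c].round().astype(int).tolist()) for c in (303,307,311)],a[r,307])
```

```text
[559.5, -107.2, 39] [301.3 192.4] in view pic [245.13638439 209.72602781]
[559, -131, 68] [304.7 188.8] in view pic [258.62439888 195.38447547]
[559, -138, 50] [306.1 195.7] in view pic [264.31944432 222.99296867]
[559, -129, 39] [304.7 197.1] in view pic [258.82027774 228.2736641 ]
[559, -129, 58] [304.5 191.4] in view pic [257.80755688 205.75702101]
160 [(554, -139, 164), (559, -152, 170), (561, -169, 180)] [54 53 53]
162 [(648, 67, 2), (552, -166, 175), (560, -172, 176)] [41 42 43]
164 [(556, -134, 149), (550, -171, 173), (558, -174, 173)] [41 41 42]
166 [(555, -135, 144), (551, -167, 165), (559, -172, 165)] [40 40 42]
168 [(554, -137, 139), (551, -167, 159), (563, -165, 154)] [39 39 42]
170 [(552, -141, 137), (552, -165, 152), (561, -167, 150)] [38 38 41]
172 [(552, -140, 130), (550, -168, 148), (568, -153, 133)] [38 39 41]
174 [(551, -143, 126), (551, -166, 141), (566, -158, 130)] [41 42 44]
176 [(551, -141, 119), (552, -164, 133), (565, -159, 126)] [40 39 42]
178 [(554, -134, 107), (563, -139, 107), (633, -16, 1)] [41 42 42]
180 [(552, -139, 104), (561, -144, 105), (629, -25, 0
[... 406 characters left out ...]
)] [32 33 33]
194 [(557, -124, 47), (562, -138, 55), (577, -131, 44)] [33 32 32]
196 [(552, -133, 48), (561, -139, 49), (577, -131, 37)] [35 36 36]
198 [(553, -132, 40), (560, -140, 44), (571, -141, 40)] [86 83 80]
200 [(553, -131, 33), (557, -147, 43), (569, -146, 37)] [144 139 133]
202 [(553, -129, 25), (557, -147, 37), (570, -144, 29)] [141 136 131]
204 [(552, -132, 20), (558, -145, 27), (570, -143, 21)] [140 136 129]
206 [(548, -139, 20), (557, -144, 20), (567, -150, 20)] [140 136 130]
208 [(548, -139, 13), (555, -149, 17), (565, -153, 17)] [79 77 74]
210 [(544, -148, 15), (553, -154, 15), (564, -154, 11)] [156 147 142]
212 [(541, -153, 13), (552, -155, 10), (563, -155, 5)] [175 161 157]
```

Run:
```python
from h import *
a,d=robot.capture('scene'); z=np.load('scene0.npz')
f=lambda c:cv2.resize(np.clip(c.astype(int)*2,0,255).astype(np.uint8),(400,600),interpolation=cv2.INTER_NEAREST)
save('pics/g2.png',np.hstack([f(a[155:215,280:320]),f(z['p'][155:215,280:320])]))
```

```text
(no output)
```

View pics/g2.png

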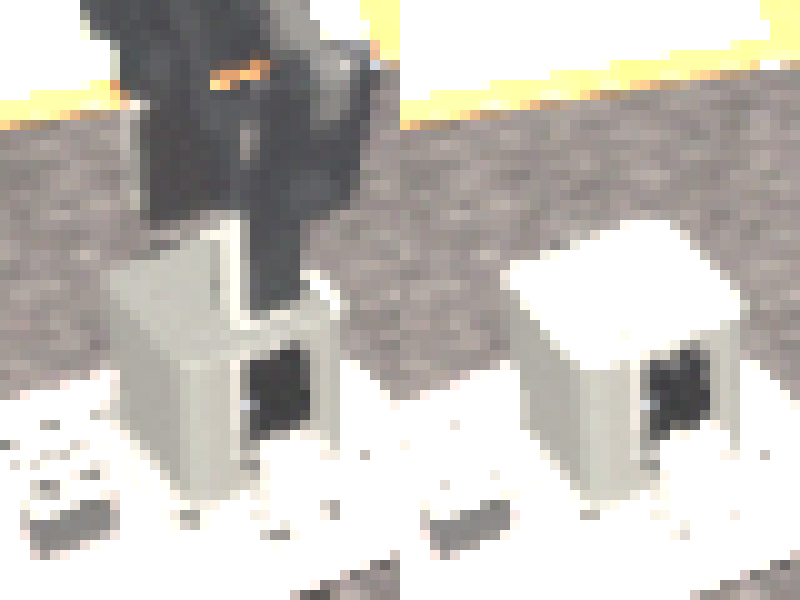

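Run:
```python
from h import *
i,M,t=cam('scene'); z=np.load('scene0.npz'); W=pts('scene',z['d'])
def pr(P):
    c=M.T@(np.array(P,float)-t); return np.round((i['fx']*c[0]/c[2]+i['cx'],i['fy']*c[1]/c[2]+i['cy']),1)
for zz in(194,207,220,235,250): print(zz,pr([271+18,-563-38,zz]),pr([271-18,-563+38,zz]))
for r in range(320,352,3): print(r,W[r,266:280:4].round().astype(int).tolist(), z['p'][r,272])
for n in('top0','scene0'):
    q=np.load(n+'.npz'); W=pts(n[:-1],q['d']); m=(abs(W[...,0]-271)<90)&(abs(W[...,1]+563)<90)&(W[...,2]>120)
    print(n,m.sum(),np.percentile(W[m][:,2],[0,1,5]) if m.any() else '')
```

```text
194 [275.1 363.2] [232.2 330.6]
207 [274.3 358.3] [230.8 325.6]
220 [273.5 353.3] [229.4 320.4]
235 [272.5 347.3] [227.7 314.3]
250 [271.5 341.1] [226.  307.9]
320 [[285, -606, 306], [342, -408, 2], [289, -626, 330], [292, -631, 335]] [49 49 50]
323 [[284, -608, 304], [339, -416, 3], [289, -626, 325], [292, -631, 330]] [65 64 63]
326 [[283, -612, 303], [289, -607, 293], [289, -625, 318], [291, -632, 326]] [40 41 43]
329 [[282, -612, 299], [287, -613, 296], [288, -625, 311], [291, -629, 316]] [44 44 48]
332 [[282, -609, 288], [285, -616, 296], [290, -616, 292], [291, -630, 311]] [50 50 54]
335 [[282, -608, 279], [285, -616, 290], [289, -618, 288], [291, -629, 303]] [44 46 47]
338 [[281, -607, 272], [285, -611, 275], [289, -615, 278], [290, -628, 295]] [78 77 76]
341 [[317, -447, -1], [284, -613, 272], [289, -613, 268], [293, -616, 269]] [124 121 114]
344 [[315, -454, 0], [284, -611, 263], [289, -613, 261], [292, -617, 265]] [124 122 114]
347 [[312, -459, -1], [284, -610, 254], [288, -612, 253], [292, -617, 258]] [126 123 116]
350 [[310, -464, -2], [317, -469, 0], [288, -610, 243], [330, -476, 0]] [125 122 116]
top0 4357 [243.53945091 252.81586415 275.15300511]
scene0 29844 [243.32774423 270.81138094 326.20575564]
```

The left pixels show the fingers still above the cover: tips at z≈82 while the TCP reads 39. The initial picture gives the same offset, with open tips at 243 and the TCP at 194. So the tips sit about 43–49 mm above the reported TCP. I'll open, go lower and check.

Call:
move_arm --claw '[1,1,1,1]' --travel '[[0,0,0],[0,0,0],[0,0,0],[0,0,0]]' --rot '[[0,0,0],[0,0,0],[0,0,0],[0,0,0]]'

```text
t: 4.2
position: [559.1, -107.1, 38.4]
tool_rot: [-3.142, 0.0, 0.04]
ft_force: [-0.2, -0.8, 0.5]
grip_width: 85.6
grasp_force: 0.0
```

Call:
move_arm --claw '[1,1,1,1]' --travel '[[0,0,-0.1],[0,0,-0.2],[0,0,-0.3],[0,0,-0.3]]' --rot '[[0,0,0],[0,0,0],[0,0,0],[0,0,0]]'

```text
t: 4.6
position: [556.8, -106.5, 5.9]
tool_rot: [-3.14, 0.005, 0.04]
ft_force: [-0.4, 0.5, -0.2]
grip_width: 85.7
grasp_force: 0.0
```

Run:
```python
from h import *
print(robot.observe()['position'])
a,d=robot.capture('scene'); W=pts('scene',d)
m=(abs(W[...,0]-560)<12)&(W[...,1]<-147)&(W[...,1]>-180)&(W[...,2]>22)&(d>0)&(a.mean(-1)<80)
P=W[m];print(m.sum(),np.percentile(P[:,2],[0,1,3,5,10]).round(1)); l=P[P[:,2].argsort()][:8];print(l.round())
np.savez('s2.npz',p=a,d=d)
f=lambda c:cv2.resize(np.clip(c.astype(int)*2,0,255).astype(np.uint8),(520,600),interpolation=cv2.INTER_NEAREST)
save('pics/g3.png',f(a[155:215,280:332]))
```

```text
[ 556.8202505  -106.53992491    5.91174662]
526 [57.8 66.2 71.5 77.1 99.1]
[[ 570. -156.   58.]
 [ 549. -152.   63.]
 [ 556. -162.   65.]
 [ 564. -163.   65.]
 [ 561. -163.   66.]
 [ 568. -162.   66.]
 [ 554. -159.   66.]
 [ 563. -160.   67.]]
```

View pics/g3.png

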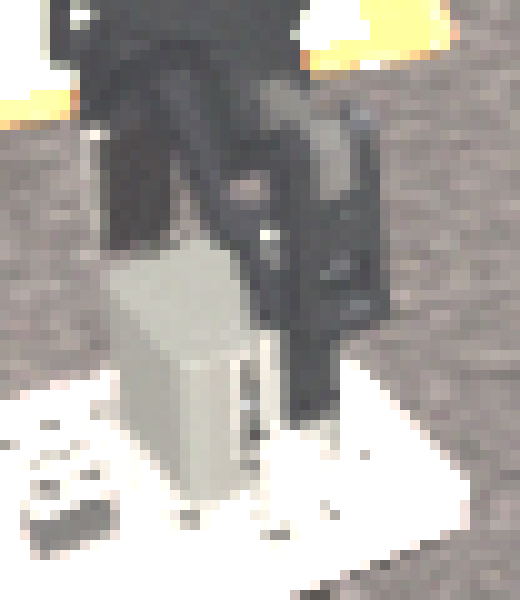

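The picture shows the near finger beside the cover's tab, with its tip at about (315,415), just above the catch, and the palm well clear. I'll go 6 mm lower and pinch.

Call:
move_arm --claw '[1,1,0.6,0.3,0.0]' --travel '[[0,0,-0.06],[0,0,-0.06],[0,0,-0.06],[0,0,-0.06],[0,0,-0.06]]' --rot '[[0,0,0],[0,0,0],[0,0,0],[0,0,0],[0,0,0]]' --grip_force 30

```text
t: 5.15
position: [560.4, -107.4, 4.2]
tool_rot: [3.141, -0.002, 0.041]
ft_force: [0.8, 0.1, 0.5]
grip_width: 48.5
grasp_force: 31.2
```

Call:
move_arm --claw '[-0.2,-0.2,-0.2]' --travel '[[0,0,0],[0,0,0],[0,0,0]]' --rot '[[0,0,0],[0,0,0],[0,0,0]]'

```text
t: 5.45
position: [560.4, -107.4, 4.1]
tool_rot: [3.141, -0.002, 0.04]
ft_force: [-0.5, 0.1, 5.0]
grip_width: 48.5
grasp_force: 32.2
```

Call:
move_arm --claw '[-0.2,-0.2,-0.2,-0.2,-0.2]' --travel '[[0,0,0.05],[0,0,0.15],[0,0,0.3],[0,0,0.5],[0,0,0.7]]' --rot '[[0,0,0],[0,0,0],[0,0,0],[0,0,0],[0,0,0]]'

```text
t: 5.95
position: [559.1, -107.1, 74.0]
tool_rot: [3.141, -0.0, 0.04]
ft_force: [0.1, -0.1, -0.2]
grip_width: 48.5
grasp_force: 31.3
```

Run:
```python
from h import *
s=robot.observe();print(s['position'],s['grip_width'],s['grasp_force'],s['ft_force'])
a,d=robot.capture('scene'); W=pts('scene',d); np.savez('s3.npz',p=a,d=d)
for r in robot.cut_out('scene','cover'):
    m=r['region']&(d>0); print(r['conf'],r['point'],np.percentile(W[m],[3,50,97],axis=0).round())
```

```text
[ 559.12783923 -107.13159713   73.99124984] 48.49592640729919 31.290912394761108 [ 0.10547379 -0.08171814 -0.23433646]
0.7 [325.2, 279.1] [[ 453. -420.    2.]
 [ 478. -399.   47.]
 [ 507. -367.   51.]]
0.65 [298.0, 172.1] [[ 536. -135.   92.]
 [ 544. -124.  120.]
 [ 579.  -89.  140.]]
0.58 [239.3, 214.5] [[ 376. -114.   -0.]
 [ 394. -100.   29.]
 [ 416.  -57.   37.]]
```

Call:
move_arm --claw '[-0.2,-0.2,-0.2,-0.2,-0.2]' --travel '[[0,-0.2,0],[0,-0.45,0],[0,-0.7,0],[0,-0.7,0],[0,-0.7,0]]' --rot '[[0,0,0],[0,0,0],[0,0,0],[0,0,0],[0,0,0]]'

```text
t: 6.55
position: [558.6, -177.2, 72.0]
tool_rot: [-3.141, 0.001, 0.039]
ft_force: [0.3, -0.4, -0.3]
grip_width: 48.4
grasp_force: 31.4
```

Call:
move_arm --claw '[-0.2,-0.2,-0.2,-0.2,-0.2]' --travel '[[0,-0.25,0],[0,-0.5,0],[0,-0.65,0],[0,-0.65,-0.2],[0,-0.65,-0.4]]' --rot '[[0,0,0],[0,0,0],[0,0,0],[0,0,0],[0,0,0]]'

```text
t: 7.05
position: [560.0, -242.2, 32.8]
tool_rot: [3.141, -0.002, 0.04]
ft_force: [-0.7, 0.2, -1.5]
grip_width: 48.2
grasp_force: 31.5
```

Call:
move_arm --claw '[-0.2,-0.2,-0.2,-0.2,-0.2]' --travel '[[0,0,-0.15],[0,0,-0.3],[0,0,-0.4],[0,0,-0.44],[0,0,-0.44]]' --rot '[[0,0,0],[0,0,0],[0,0,0],[0,0,0],[0,0,0]]'

```text
t: 7.55
position: [558.9, -241.8, -12.2]
tool_rot: [-3.141, 0.001, 0.041]
ft_force: [-0.4, 0.1, -0.9]
grip_width: 48.7
grasp_force: 31.5
```

Run:
```python
from h import *
s=robot.observe();print(s['position'],s['grip_width'],s['grasp_force'],s['ft_force'])
a,d=robot.capture('scene'); W=pts('scene',d)
for r in robot.cut_out('scene','cover'):
    m=r['region']&(d>0); print(r['conf'],r['point'],np.percentile(W[m],[0.5,50,97],axis=0).round())
f=lambda c:cv2.resize(np.clip(c.astype(int)*2,0,255).astype(np.uint8),None,fx=8,fy=8,interpolation=cv2.INTER_NEAREST)
save('pics/g4.png',f(a[170:245,270:370]))
```

```text
[ 558.85540582 -241.78081591  -12.15166191] 48.730016810810966 31.48790717998054 [-0.39220626  0.12338014 -0.90194831]
0.98 [320.3, 227.8] [[ 535. -274.    0.]
 [ 543. -256.   35.]
 [ 575. -224.   54.]]
0.91 [326.7, 278.3] [[ 451. -421.   -1.]
 [ 478. -398.   46.]
 [ 512. -360.   50.]]
0.59 [242.4, 214.2] [[ 377. -116.   -1.]
 [ 395. -103.   31.]
 [ 416.  -81.   37.]]
```

View pics/g4.png

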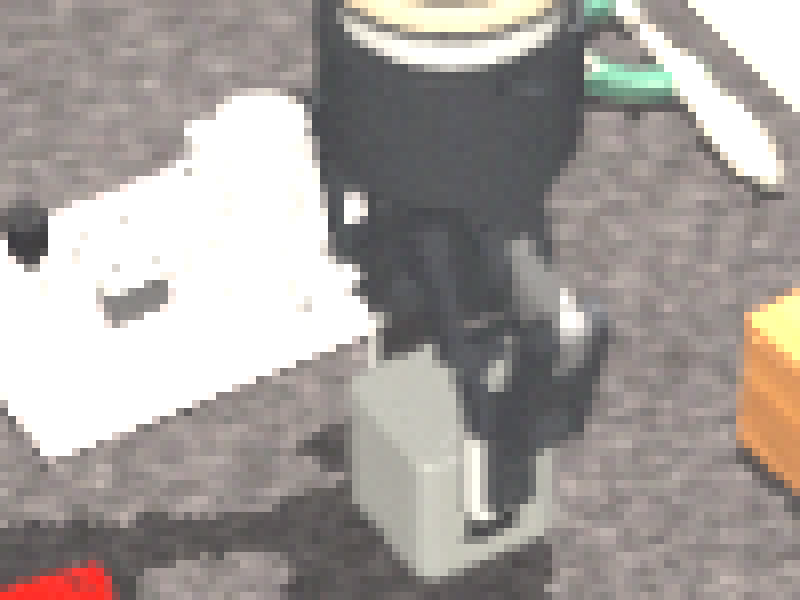

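The cover is held upright over bare granite, base corner at about (430,575), and should be 3–4 mm off the surface. I'll lower to contact.

Call:
move_arm --claw '[-0.2,-0.2,-0.2]' --travel '[[0,0,-0.01],[0,0,-0.02],[0,0,-0.02]]' --rot '[[0,0,0],[0,0,0],[0,0,0]]'

```text
t: 7.95
position: [559.3, -242.2, -13.2]
tool_rot: [3.141, -0.0, 0.04]
ft_force: [0.3, 0.1, -1.7]
grip_width: 48.9
grasp_force: 31.5
```

Call:
move_arm --claw '[-0.2,-0.2,-0.2]' --travel '[[0,0,-0.01],[0,0,-0.02],[0,0,-0.02]]' --rot '[[0,0,0],[0,0,0],[0,0,0]]'

```text
t: 8.25
position: [559.0, -242.1, -15.7]
tool_rot: [-3.141, 0.0, 0.04]
ft_force: [0.8, 0.6, -0.7]
grip_width: 48.6
grasp_force: 31.5
```

Call:
move_arm --claw '[-0.2,-0.2,-0.2]' --travel '[[0,0,-0.01],[0,0,-0.01],[0,0,-0.01]]' --rot '[[0,0,0],[0,0,0],[0,0,0]]'

```text
t: 8.55
position: [559.1, -242.2, -15.9]
tool_rot: [-3.141, 0.0, 0.04]
ft_force: [-3.1, -0.0, 5.4]
grip_width: 48.8
grasp_force: 32.5
```

Run:
```python
from h import *
for k in range(3):
    a,d=robot.capture('scene'); s=robot.observe();print(s['position'].round(2),s['ft_force'].round(1))
W=pts('scene',d)
for r in robot.cut_out('scene','cover')[:1]:
    m=r['region']&(d>0); print(r['conf'],r['point'],np.percentile(W[m],[0.5,50,97],axis=0).round())
```

```text
[ 559.12 -242.14  -15.87] [-2.7  1.9  5.2]
[ 559.11 -242.1   -15.9 ] [-2.7  1.4  5.6]
[ 559.14 -242.17  -15.87] [-3.1  0.8  5.2]
0.88 [328.3, 280.4] [[ 451. -421.   -0.]
 [ 478. -399.   47.]
 [ 507. -368.   51.]]
```

In contact at about 5 N. Releasing.

Call:
move_arm --claw '[0.25,0.4,0.7,1,1]' --travel '[[0,0,0],[0,0,0],[0,0,0],[0,0,0],[0,0,0]]' --rot '[[0,0,0],[0,0,0],[0,0,0],[0,0,0],[0,0,0]]'

```text
t: 9.25
position: [559.3, -242.2, -16.6]
tool_rot: [3.141, -0.0, 0.04]
ft_force: [0.4, -0.5, 0.1]
grip_width: 85.4
grasp_force: 0.0
```

Call:
move_arm --claw '[1,1,1,1]' --travel '[[0,0,0.2],[0,0,0.5],[0,0,1],[0,0,1]]' --rot '[[0,0,0],[0,0,0],[0,0,0],[0,0,0]]'

```text
t: 9.65
position: [565.3, -245.2, 91.3]
tool_rot: [3.134, -0.013, 0.041]
ft_force: [0.4, -0.5, 0.7]
grip_width: 85.3
grasp_force: 0.0
```

Call:
move_arm --claw '[1,1,1,1]' --travel '[[0,-0.3,0.4],[0,-0.8,0.4],[0,-1,0.4],[0,-1,0.4]]' --rot '[[0,0,0],[0,0,0],[0,0,0],[0,0,0]]'

```text
t: 10.05
position: [558.9, -345.3, 123.5]
tool_rot: [3.14, -0.001, 0.037]
ft_force: [-0.5, 0.4, -0.1]
grip_width: 85.3
grasp_force: 0.0
```

Run:
```python
from h import *
P=[];
for k in range(8): p,d=robot.capture('top'); P.append(p.astype(float))
p=np.mean(P,0).astype(np.uint8)
W=pts('top',d); np.savez('t3.npz',p=p,d=d)
for th in('cover','master','keyway'):
  for r in robot.cut_out('top',th):
    m=r['region']&(d>0); print(th,round(r['conf'],2),r['point'],np.percentile(W[m],[3,50,97],axis=0).round().tolist())
i,M,t=cam('top')
def pr(P):
    c=M.T@(np.array(P,float)-t); return np.array((i['fx']*c[0]/c[2]+i['cx'],i['fy']*c[1]/c[2]+i['cy']))
q=pr([559,-107,64]);print(q,robot.observe()['position'])
u,v=q.round().astype(int)
save('pics/m1.png',np.hstack([cv2.resize(p[v-20:v+40,u-20:u+20],(400,600),interpolation=cv2.INTER_CUBIC),cv2.resize(p[150:270,250:330],(400,600))]))
```

```text
cover 0.78 [344.9, 198.3] [[534.0, -268.0, 32.0], [557.0, -242.0, 48.0], [580.0, -216.0, 52.0]]
cover 0.74 [274.4, 270.7] [[378.0, -110.0, 8.0], [396.0, -92.0, 35.0], [414.0, -72.0, 39.0]]
cover 0.59 [410.2, 230.8] [[461.0, -413.0, 2.0], [485.0, -386.0, 48.0], [509.0, -360.0, 52.0]]
master 0.8 [288.7, 196.1] [[540.0, -124.0, 23.0], [555.0, -109.0, 62.0], [573.0, -89.0, 67.0]]
keyway 0.75 [287.5, 197.5] [[541.0, -125.0, 26.0], [557.0, -110.0, 61.0], [576.0, -89.0, 67.0]]
[284.69928105 195.19452291] [ 559.32533024 -341.52225646  123.4782516 ]
```

View pics/m1.png

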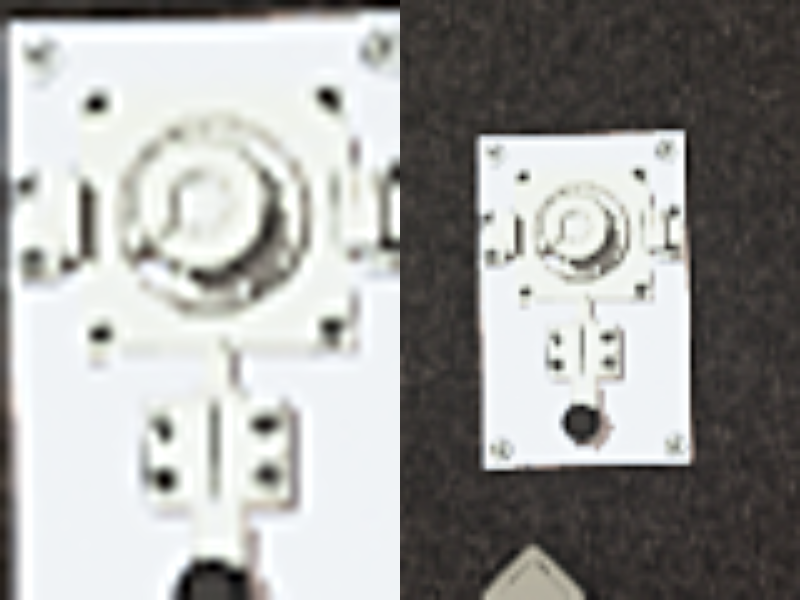

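The cover stands free beside the fixture. The master shows the bore at (200,205) and a mark towards lower left around (140,250). I'll refine that angle with enhanced contrast.

Run:
```python
from h import *
z=np.load('t3.npz');p=z['p'];i,M,t=cam('top')
def pr(P):
    c=M.T@(np.array(P,float)-t); return np.array((i['fx']*c[0]/c[2]+i['cx'],i['fy']*c[1]/c[2]+i['cy']))
W=pts('top',z['d']); m=(abs(W[...,2]-64)<4)&(abs(W[...,0]-559)<25)&(abs(W[...,1]+107)<25)
mp=np.argwhere(m); print('boss top px',mp.mean(0)[::-1],W[m].mean(0),m.sum())
g=p.astype(float).mean(-1); C=np.array([559.3,-107.2])
def samp(r,zz,a):
    u,v=pr([C[0]+r*np.cos(a),C[1]+r*np.sin(a),zz]); return cv2.getRectSubPix(g.astype(np.float32),(1,1),(float(u),float(v)))[0,0]
print('deg: boss(r8,10,12) flange z28 (r17,19)')
for A in range(90,270+1+120,6):
    a=np.deg2rad(A); print(A,[int(samp(r,64,a)) for r in(8,10,12,14)],[int(samp(r,28,a)) for r in(16,17.5,19)])
g2=np.clip((g-90)/(255-90),0,1)**3*255
u,v=pr([*C,50]).round().astype(int)
save('pics/m2.png',cv2.resize(np.repeat(g2[v-14:v+14,u-14:u+14,None],3,2).astype(np.uint8),(588,588),interpolation=cv2.INTER_CUBIC))
```

```text
boss top px [284.62773723 195.40145985] [ 558.54173377 -106.86170814   64.08705308] 137
deg: boss(r8,10,12) flange z28 (r17,19)
90 [226, 243, 246, 213] [241, 200, 185]
96 [226, 244, 246, 211] [236, 221, 209]
102 [223, 244, 246, 218] [213, 227, 234]
108 [213, 238, 243, 230] [181, 196, 234]
114 [196, 225, 238, 215] [144, 129, 168]
120 [180, 208, 232, 189] [130, 89, 121]
126 [174, 190, 210, 164] [154, 175, 217]
132 [185, 195, 206, 153] [198, 228, 237]
138 [211, 221, 237, 166] [207, 243, 247]
144 [227, 241, 232, 192] [202, 239, 240]
150 [236, 248, 234, 188] [209, 237, 229]
156 [237, 246, 237, 143] [232, 246, 220]
162 [235, 246, 235, 178] [205, 236, 229]
168 [235, 246, 231, 193] [172, 222, 216]
174 [237, 248, 228, 147] [117, 186, 194]
180 [240, 248, 227, 141] [123, 188, 189]
186 [241, 247, 227, 148] [124, 178, 178]
192 [240, 246, 226, 159] [127, 166, 168]
198 [238, 245, 224, 147] [144, 171, 179]
204 [238, 245, 231, 123] [168, 210, 197]
210 [239, 247, 227, 110] [146, 153, 105]
216 [241, 249, 225, 126] [128, 116, 106]
222 [241, 249, 225, 115] [126, 129, 119]
228 [240, 248, 231, 129] [127, 1
[... 413 characters left out ...]
44]
294 [240, 244, 244, 157] [165, 224, 229]
300 [240, 243, 234, 167] [144, 215, 229]
306 [236, 242, 233, 193] [175, 233, 238]
312 [232, 242, 239, 200] [167, 234, 240]
318 [229, 242, 239, 208] [196, 231, 237]
324 [229, 240, 238, 200] [204, 237, 237]
330 [231, 241, 239, 222] [211, 235, 238]
336 [232, 241, 241, 222] [190, 218, 229]
342 [232, 240, 241, 219] [217, 217, 221]
348 [229, 239, 238, 222] [224, 217, 222]
354 [225, 238, 237, 224] [225, 219, 223]
360 [221, 238, 238, 222] [226, 224, 227]
366 [216, 238, 239, 225] [230, 222, 214]
372 [209, 237, 239, 223] [234, 224, 215]
378 [205, 240, 241, 218] [237, 226, 214]
384 [204, 243, 245, 225] [239, 223, 203]
390 [202, 242, 245, 230] [245, 233, 215]
```

View pics/m2.png

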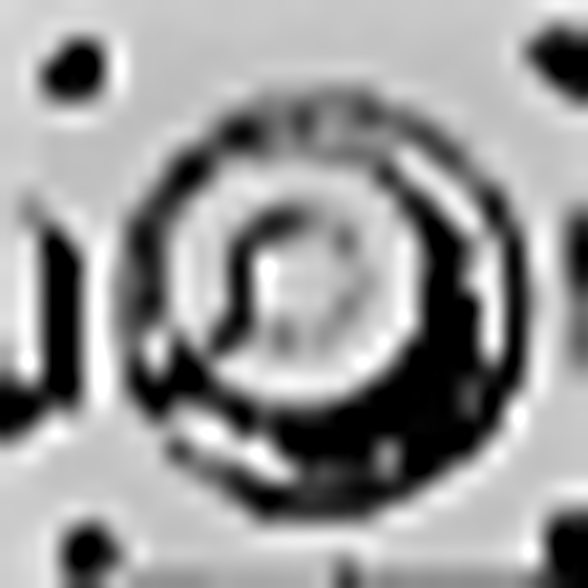

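The boss line, from bore (302,283) to (212,348), points at about 127° in world axes. The blade lies at 182°, so the master needs about +55°.

Call:
move_arm --claw '[1,1,1]' --travel '[[0,0.4,0],[0,0.8,0],[0,0.8,0]]' --rot '[[0,0,0],[0,0,0],[0,0,0]]'

```text
t: 10.9
position: [558.5, -257.3, 123.0]
tool_rot: [-3.138, 0.002, 0.044]
ft_force: [-0.3, 0.7, -1.3]
grip_width: 85.6
grasp_force: 0.0
```

Call:
move_arm --claw '[1,1,1]' --travel '[[0,0.4,0],[0,0.8,0],[0,0.8,0]]' --rot '[[0,0,0],[0,0,0],[0,0,0]]'

```text
t: 11.2
position: [558.6, -178.1, 123.3]
tool_rot: [-3.139, 0.001, 0.044]
ft_force: [-0.4, 0.3, 0.6]
grip_width: 85.5
grasp_force: 0.0
```

Call:
move_arm --claw '[1,1,1,1,1]' --travel '[[0,0.4,0],[0,0.75,0],[0,0.75,0],[0,0.75,-0.3],[0,0.75,-0.6]]' --rot '[[0,0,0],[0,0,0],[0,0,0],[0,0,0],[0,0,0]]'

```text
t: 11.7
position: [561.5, -108.8, 64.6]
tool_rot: [3.139, -0.005, 0.041]
ft_force: [0.0, -0.5, -1.0]
grip_width: 85.4
grasp_force: 0.0
```

Call:
move_arm --claw '[1,1,1,1,1]' --travel '[[0,0,-0.2],[0,0,-0.4],[0,0,-0.55],[0,0,-0.59],[0,0,-0.59]]' --rot '[[0,0,0],[0,0,0],[0,0,0],[0,0,0],[0,0,0]]'

```text
t: 12.2
position: [558.9, -107.7, 4.0]
tool_rot: [-3.142, 0.001, 0.04]
ft_force: [-0.5, -0.2, 0.3]
grip_width: 85.5
grasp_force: 0.0
```

Call:
move_arm --claw '[0.4,0,-0.2,-0.4,-0.4]' --travel '[[0,0,0],[0,0,0],[0,0,0],[0,0,0],[0,0,0]]' --rot '[[0,0,0],[0,0,0],[0,0,0],[0,0,0],[0,0,0]]' --grip_force 25

```text
t: 12.7
position: [559.8, -107.2, 5.4]
tool_rot: [3.141, -0.001, 0.041]
ft_force: [-1.4, 0.4, 3.2]
grip_width: 29.7
grasp_force: 25.0
```

Call:
move_arm --claw '[-0.6,-0.6,-0.6,-0.6,-0.6]' --travel '[[0,0,0],[0,0,0],[0,0,0],[0,0,0],[0,0,0]]' --rot '[[0,0,0.2],[0,0,0.4],[0,0,0.6],[0,0,0.8],[0,0,0.92]]'

```text
t: 13.2
position: [559.6, -107.7, 5.3]
tool_rot: [3.14, -0.0, 0.526]
ft_force: [-1.2, -0.6, 4.6]
grip_width: 29.7
grasp_force: 25.1
```

Call:
move_arm --claw '[-0.6,-0.6,-0.6,-0.6,-0.6]' --travel '[[0,0,0],[0,0,0],[0,0,0],[0,0,0],[0,0,0]]' --rot '[[0,0,0.2],[0,0,0.4],[0,0,0.6],[0,0,0.8],[0,0,0.92]]'

```text
t: 13.7
position: [560.2, -107.8, 5.4]
tool_rot: [3.139, -0.0, 1.007]
ft_force: [0.2, -0.4, 2.3]
grip_width: 30.0
grasp_force: 25.0
```

Call:
move_arm --claw '[-0.6,-0.6]' --travel '[[0,0,0],[0,0,0]]' --rot '[[0,0,0],[0,0,0]]'

```text
t: 13.9
position: [560.2, -107.7, 5.3]
tool_rot: [3.139, -0.0, 1.003]
ft_force: [-0.6, -1.2, 4.6]
grip_width: 29.7
grasp_force: 25.1
```

Call:
move_arm --claw '[-0.1,0.4,1,1,1]' --travel '[[0,0,0],[0,0,0],[0,0,0],[0,0,0],[0,0,0]]' --rot '[[0,0,0],[0,0,0],[0,0,0],[0,0,0],[0,0,0]]'

```text
t: 14.4
position: [558.9, -107.0, 4.2]
tool_rot: [-3.141, 0.0, 1.004]
ft_force: [-0.9, -0.7, -0.2]
grip_width: 85.8
grasp_force: 0.0
```

Call:
move_arm --claw '[1,1,1]' --travel '[[0,0,0.3],[0,0,0.8],[0,0,0.95]]' --rot '[[0,0,0],[0,0,0],[0,0,0]]'

```text
t: 14.7
position: [562.9, -108.1, 104.4]
tool_rot: [3.133, -0.003, 1.004]
ft_force: [0.6, 0.1, 1.3]
grip_width: 85.5
grasp_force: 0.0
```

Call:
move_arm --claw '[1,1,1]' --travel '[[0,-0.5,0],[0,-1,0],[0,-1,0]]' --rot '[[0,0,0],[0,0,0],[0,0,0]]'

```text
t: 15.0
position: [559.8, -212.9, 100.3]
tool_rot: [3.137, 0.002, 0.999]
ft_force: [1.1, 0.6, 0.6]
grip_width: 85.6
grasp_force: 0.0
```

Call:
move_arm --claw '[1,1,1,1]' --travel '[[0,-0.5,0],[0,-1,0],[0,-1,0],[0,-1,0]]' --rot '[[0,0,0],[0,0,0],[0,0,0],[0,0,0]]'

```text
t: 15.4
position: [558.5, -307.6, 98.7]
tool_rot: [-3.14, -0.001, 1.001]
ft_force: [0.1, 0.4, -0.1]
grip_width: 85.8
grasp_force: 0.0
```

```bash
cat > look.py <<'E'
from h import *
import sys
P=[]
for k in range(8): p,d=robot.capture('top'); P.append(p.astype(float))
p=np.mean(P,0).astype(np.uint8)
i,M,t=cam('top')
def pr(P):
    c=M.T@(np.array(P,float)-t); return np.array((i['fx']*c[0]/c[2]+i['cx'],i['fy']*c[1]/c[2]+i['cy']))
g=p.astype(float).mean(-1); C=np.array([559,-107.0])
def samp(r,zz,a):
    u,v=pr([C[0]+r*np.cos(a),C[1]+r*np.sin(a),zz]); return cv2.getRectSubPix(g.astype(np.float32),(1,1),(float(u),float(v)))[0,0]
for A in range(140,226,4):
    a=np.deg2rad(A); print(A,[int(samp(r,64,a)) for r in(8,9,10,11,12)],[int(samp(r,28,a)) for r in(16,17.5,19)])
g2=np.clip((g-90)/(255-90),0,1)**3*255
u,v=pr([*C,50]).round().astype(int)
save('pics/%s.png'%sys.argv[1],cv2.resize(np.repeat(g2[v-14:v+36,u-20:u+20,None],3,2).astype(np.uint8),(480,600),interpolation=cv2.INTER_CUBIC))
E
python3 look.py m3
```

```text
140 [239, 243, 242, 239, 219] [219, 245, 230]
144 [239, 243, 245, 237, 216] [216, 237, 228]
148 [239, 243, 246, 239, 221] [209, 236, 223]
152 [239, 244, 245, 241, 234] [219, 248, 222]
156 [239, 245, 245, 242, 226] [232, 242, 220]
160 [239, 245, 246, 244, 219] [232, 236, 214]
164 [238, 244, 245, 245, 216] [215, 223, 202]
168 [237, 243, 244, 241, 212] [189, 219, 182]
172 [233, 242, 244, 237, 209] [157, 193, 165]
176 [220, 227, 233, 226, 202] [142, 176, 160]
180 [208, 213, 219, 210, 183] [161, 207, 207]
184 [194, 198, 204, 195, 167] [170, 215, 228]
188 [192, 197, 203, 195, 169] [156, 171, 189]
192 [205, 209, 210, 202, 178] [149, 149, 174]
196 [218, 222, 219, 210, 187] [157, 156, 175]
200 [230, 237, 229, 223, 198] [166, 163, 171]
204 [238, 242, 237, 234, 215] [161, 170, 170]
208 [240, 244, 244, 244, 230] [147, 158, 137]
212 [241, 246, 249, 242, 228] [128, 136, 116]
216 [242, 247, 250, 242, 225] [122, 124, 126]
220 [243, 246, 249, 247, 226] [124, 126, 121]
224 [242, 245, 248, 250, 231] [123, 133, 138]
```

View pics/m3.png

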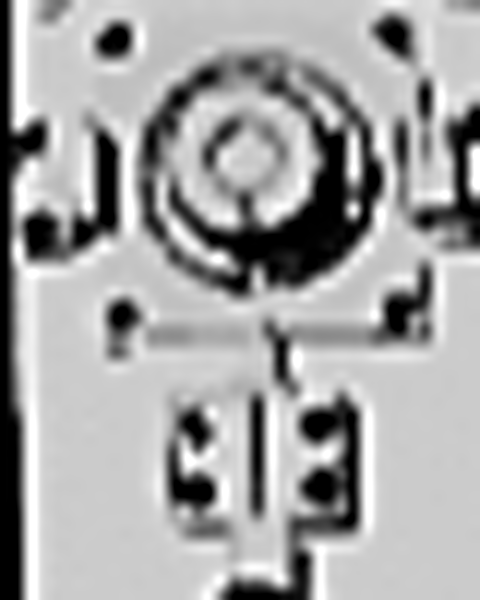

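The boss line now runs from (246,155) to (248,215), pointing straight down at the index line at (258,395–515). It is within a few degrees, inside the blade's lead-in. Next is the knob.

Call:
move_arm --claw '[1,1,1,1]' --travel '[[-0.2,0.4,0],[-0.43,0.98,0],[-0.43,0.98,0],[-0.43,0.98,0]]' --rot '[[0,0,-0.25],[0,0,-0.5],[0,0,-0.75],[0,0,-0.92]]'

```text
t: 16.2
position: [514.5, -205.9, 99.1]
tool_rot: [-3.139, 0.001, 0.521]
ft_force: [-0.1, -1.1, -0.2]
grip_width: 85.3
grasp_force: 0.0
```

Call:
move_arm --claw '[1,1,1,1,1]' --travel '[[-0.2,0.4,0],[-0.43,0.98,0],[-0.43,0.98,0],[-0.43,0.98,0],[-0.43,0.98,0]]' --rot '[[0,0,-0.25],[0,0,-0.5],[0,0,-0.75],[0,0,-0.92],[0,0,-0.92]]'

```text
t: 16.7
position: [473.1, -110.2, 99.8]
tool_rot: [3.141, -0.001, 0.042]
ft_force: [0.4, 0.3, 0.3]
grip_width: 85.7
grasp_force: 0.0
```

Call:
move_arm --claw '[1,1,1,1,1]' --travel '[[0,0,-0.3],[0,0,-0.6],[0,0,-0.8],[0,0,-0.92],[0,0,-0.92]]' --rot '[[0,0,0],[0,0,0],[0,0,0],[0,0,0],[0,0,0]]'

```text
t: 17.2
position: [471.8, -110.8, 6.0]
tool_rot: [-3.14, 0.003, 0.041]
ft_force: [-0.3, 0.1, 0.6]
grip_width: 85.2
grasp_force: 0.0
```

Call:
move_arm --claw '[0.4,0,-0.3,-0.6,-0.8]' --travel '[[0,0,0],[0,0,0],[0,0,0],[0,0,0],[0,0,0]]' --rot '[[0,0,0],[0,0,0],[0,0,0],[0,0,0],[0,0,0]]' --grip_force 25

```text
t: 17.7
position: [473.7, -111.1, 8.1]
tool_rot: [-3.142, -0.001, 0.04]
ft_force: [-1.3, 0.7, 6.5]
grip_width: 14.4
grasp_force: 25.4
```

Call:
move_arm --claw '[-0.8,-0.8,-0.8]' --travel '[[0,0,0],[0,0,0],[0,0,0]]' --rot '[[0,0,0],[0,0,0],[0,0,0]]'

```text
t: 18.0
position: [473.6, -111.1, 8.1]
tool_rot: [-3.142, -0.001, 0.04]
ft_force: [-1.3, 2.0, 6.5]
grip_width: 14.6
grasp_force: 25.3
```

Call:
move_arm --claw '[-0.8,-0.8,-0.8,-0.8]' --travel '[[0.02,0,0],[0.04,0,0],[0.06,0,0],[0.06,0,0]]' --rot '[[0,0,0],[0,0,0],[0,0,0],[0,0,0]]'

```text
t: 18.4
position: [478.9, -110.8, 8.1]
tool_rot: [-3.141, 0.001, 0.04]
ft_force: [-3.0, 2.0, 8.0]
grip_width: 14.6
grasp_force: 25.5
```

Call:
move_arm --claw '[-0.8,-0.8,-0.8,-0.8]' --travel '[[0.02,0,0],[0.04,0,0],[0.06,0,0],[0.06,0,0]]' --rot '[[0,0,0],[0,0,0],[0,0,0],[0,0,0]]'

```text
t: 18.8
position: [484.5, -110.5, 8.1]
tool_rot: [-3.14, 0.002, 0.04]
ft_force: [-3.0, 3.3, 8.3]
grip_width: 14.3
grasp_force: 25.6
```

Call:
move_arm --claw '[-0.8,-0.8,-0.8]' --travel '[[0.02,0.01,0],[0.03,0.01,0],[0.03,0.01,0]]' --rot '[[0,0,0],[0,0,0],[0,0,0]]'

```text
t: 19.1
position: [487.3, -110.3, 8.1]
tool_rot: [3.141, 0.002, 0.041]
ft_force: [-3.4, -0.0, 8.6]
grip_width: 14.2
grasp_force: 25.6
```

Call:
move_arm --claw '[-0.8,-0.8,-0.8]' --travel '[[0.01,0,0],[0.02,0,0],[0.02,0,0]]' --rot '[[0,0,0],[0,0,0],[0,0,0]]'

```text
t: 19.4
position: [487.1, -110.3, 8.0]
tool_rot: [-3.141, 0.007, 0.042]
ft_force: [-8.6, -1.2, 13.3]
grip_width: 14.3
grasp_force: 26.0
```

Call:
move_arm --claw '[-0.8,-0.8,-0.8]' --travel '[[0.01,0,0],[0.02,0,0],[0.02,0,0]]' --rot '[[0,0,0],[0,0,0],[0,0,0]]'

```text
t: 19.7
position: [487.0, -110.3, 8.0]
tool_rot: [-3.141, 0.011, 0.042]
ft_force: [-12.6, -1.0, 17.8]
grip_width: 14.5
grasp_force: 26.4
```

A hard stop at about 13.7 mm of travel. I'll relieve the load, release, retreat and look.

Call:
move_arm --claw '[-0.8,-0.8]' --travel '[[-0.03,0,0.0],[-0.03,0,0.0]]' --rot '[[0,0,0],[0,0,0]]'

```text
t: 19.9
position: [487.3, -110.3, 8.1]
tool_rot: [-3.141, 0.004, 0.041]
ft_force: [-6.0, -0.3, 9.5]
grip_width: 14.7
grasp_force: 25.7
```

Call:
move_arm --claw '[-0.4,0.2,1,1,1]' --travel '[[0,0,0],[0,0,0],[0,0,0],[0,0,0],[0,0,0]]' --rot '[[0,0,0],[0,0,0],[0,0,0],[0,0,0],[0,0,0]]'

```text
t: 20.4
position: [489.1, -110.0, 7.3]
tool_rot: [-3.142, 0.0, 0.04]
ft_force: [0.0, -0.3, -0.3]
grip_width: 81.7
grasp_force: 0.0
```

Call:
move_arm --claw '[1,1,1]' --travel '[[0,0,0.3],[0,0,0.7],[0,0,1]]' --rot '[[0,0,0],[0,0,0],[0,0,0]]'

```text
t: 20.7
position: [489.6, -110.2, 109.1]
tool_rot: [3.141, -0.001, 0.041]
ft_force: [0.1, -0.0, 0.6]
grip_width: 85.4
grasp_force: 0.0
```

Call:
move_arm --claw '[1,1,1]' --travel '[[0,-0.5,0],[0,-1,0],[0,-1,0]]' --rot '[[0,0,0],[0,0,0],[0,0,0]]'

```text
t: 21.0
position: [490.5, -215.8, 108.8]
tool_rot: [3.137, -0.003, 0.036]
ft_force: [0.2, 0.4, 0.6]
grip_width: 85.2
grasp_force: 0.0
```

Call:
move_arm --claw '[1,1,1,1]' --travel '[[0,-0.5,0],[0,-1,0],[0,-1,0],[0,-1,0]]' --rot '[[0,0,0],[0,0,0],[0,0,0],[0,0,0]]'

```text
t: 21.4
position: [488.7, -310.3, 106.9]
tool_rot: [-3.14, 0.001, 0.038]
ft_force: [0.2, 0.2, -0.2]
grip_width: 85.8
grasp_force: 0.0
```

```bash
python3 look.py m4 | sed -n 8,16p
python3 - <<'E'
from h import *
p,d=robot.capture('top'); W=pts('top',d)
m=(abs(W[...,2]-62)<6)&(W[...,0]>455)&(W[...,0]<515)&(W[...,1]>-140)&(W[...,1]<-80)&(d>0)
P=W[m];print('knob',np.median(P,0),P.mean(0),len(P))
for r in robot.cut_out('top','cover')[:2]:
    m=r['region']&(d>0); print(r['conf'],np.percentile(W[m],[3,50,97],axis=0).round().tolist())
E
```

```text
168 [239, 242, 241, 232, 188] [234, 236, 200]
172 [232, 241, 243, 232, 194] [212, 236, 214]
176 [216, 222, 228, 220, 191] [203, 242, 237]
180 [198, 203, 208, 199, 173] [215, 247, 244]
184 [181, 184, 188, 181, 158] [209, 236, 240]
188 [178, 186, 194, 190, 166] [163, 185, 213]
192 [198, 207, 215, 213, 183] [128, 154, 178]
196 [216, 228, 237, 239, 202] [139, 155, 152]
200 [234, 250, 248, 245, 210] [154, 178, 194]
knob [ 487.4509471  -111.62040332   62.2958324 ] [ 487.45528001 -111.09863684   61.91266387] 42
0.87 [[376.0, -111.0, 1.0], [396.0, -93.0, 35.0], [415.0, -73.0, 39.0]]
0.66 [[534.0, -269.0, 25.0], [557.0, -242.0, 49.0], [581.0, -216.0, 52.0]]
```

View pics/m4.png

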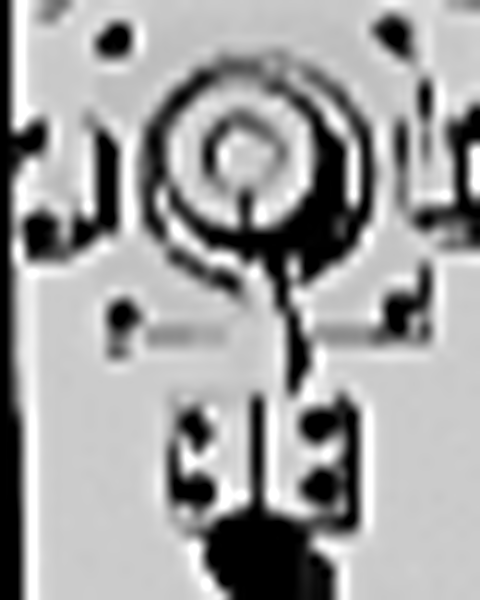

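The blade is in the keyway, with the boss line at (246,210) in line with it. The knob moved 13.2–13.8 mm, from x 473.6–474.3 to 487.5. I'll confirm it is fully home with a firm push from behind, fingers shut.

Call:
move_arm --claw '[-1,-1,-1]' --travel '[[-0.28,0.4,0],[-0.28,0.8,0],[-0.28,1,0]]' --rot '[[0,0,0],[0,0,0],[0,0,0]]'

```text
t: 22.2
position: [459.5, -207.3, 106.8]
tool_rot: [-3.139, 0.002, 0.041]
ft_force: [-0.2, 0.5, -0.5]
grip_width: 43.8
grasp_force: 0.0
```

Call:
move_arm --claw '[-1,-1,-1,-1,-1]' --travel '[[0,0.4,0],[0,0.8,0],[0,0.99,0],[0,0.99,0],[0,0.99,0]]' --rot '[[0,0,0],[0,0,0],[0,0,0],[0,0,0],[0,0,0]]'

```text
t: 22.7
position: [461.5, -111.1, 107.7]
tool_rot: [3.141, -0.001, 0.042]
ft_force: [-0.4, -0.0, 0.1]
grip_width: 0.2
grasp_force: 0.0
```

Call:
move_arm --claw '[-1,-1,-1,-1,-1]' --travel '[[0,0,-0.35],[0,0,-0.65],[0,0,-0.85],[0,0,-0.97],[0,0,-0.97]]' --rot '[[0,0,0],[0,0,0],[0,0,0],[0,0,0],[0,0,0]]'

```text
t: 23.2
position: [459.8, -111.6, 9.0]
tool_rot: [-3.141, 0.003, 0.039]
ft_force: [-1.4, 0.0, 0.4]
grip_width: 0.2
grasp_force: 0.0
```

Call:
move_arm --claw '[-1,-1,-1,-1,-1]' --travel '[[0.02,0,0],[0.04,0,0],[0.06,0,0],[0.08,0,0],[0.08,0,0]]' --rot '[[0,0,0],[0,0,0],[0,0,0],[0,0,0],[0,0,0]]'

```text
t: 23.7
position: [469.4, -111.2, 11.0]
tool_rot: [3.141, -0.0, 0.041]
ft_force: [-0.9, 0.6, 1.0]
grip_width: -0.3
grasp_force: 0.4
```

Call:
move_arm --claw '[-1,-1,-1,-1]' --travel '[[0.01,0,0],[0.02,0,0],[0.03,0,0],[0.03,0,0]]' --rot '[[0,0,0],[0,0,0],[0,0,0],[0,0,0]]'

```text
t: 24.1
position: [469.3, -110.7, 9.9]
tool_rot: [-3.14, 0.006, 0.041]
ft_force: [-6.9, -1.9, 4.4]
grip_width: 0.0
grasp_force: 3.3
```

Call:
move_arm --claw '[-1,-1,-1,-1]' --travel '[[0.02,0,0],[0.04,0,0],[0.05,0,0],[0.05,0,0]]' --rot '[[0,0,0],[0,0,0],[0,0,0],[0,0,0]]'

```text
t: 24.5
position: [469.0, -110.2, 8.9]
tool_rot: [-3.139, 0.017, 0.042]
ft_force: [-15.6, -2.4, 9.9]
grip_width: -0.1
grasp_force: 7.5
```

Call:
move_arm --claw '[-1,-1,-1,-1]' --travel '[[-0.05,0,0],[-0.1,0,0],[-0.16,0,0],[-0.16,0,0.4]]' --rot '[[0,0,0],[0,0,0],[0,0,0],[0,0,0]]'

```text
t: 24.9
position: [455.6, -109.2, 46.3]
tool_rot: [-3.137, 0.011, 0.04]
ft_force: [-1.1, 0.4, 0.3]
grip_width: 0.4
grasp_force: 0.0
```

Call:
move_arm --claw '[-1,-1,-1,-1]' --travel '[[0,0,0.4],[0,-0.4,0.7],[0,-0.8,0.7],[0,-0.8,0.7]]' --rot '[[0,0,0],[0,0,0],[0,0,0],[0,0,0]]'

```text
t: 25.3
position: [464.1, -196.0, 123.3]
tool_rot: [3.136, -0.007, 0.037]
ft_force: [-0.3, 0.2, 0.2]
grip_width: 0.1
grasp_force: 0.0
```

Call:
move_arm --claw '[-1,-1,-1,-1,-1]' --travel '[[0,-0.4,0],[0,-0.8,0],[0,-1,0],[0,-1,0],[0,-1,0]]' --rot '[[0,0,0],[0,0,0],[0,0,0],[0,0,0],[0,0,0]]'

```text
t: 25.8
position: [460.8, -290.2, 119.8]
tool_rot: [-3.14, 0.001, 0.039]
ft_force: [-0.6, -0.4, 1.0]
grip_width: -0.1
grasp_force: 0.0
```

Run:
```python
from h import *
p,d=robot.capture('top'); W=pts('top',d)
m=(abs(W[...,2]-62)<6)&(W[...,0]>455)&(W[...,0]<515)&(W[...,1]>-140)&(W[...,1]<-80)&(d>0)
P=W[m];print('knob',np.median(P,0),P.mean(0),len(P))
for r in robot.cut_out('top','cover')[:3]:
    m=r['region']&(d>0); print(r['conf'],np.percentile(W[m],[3,50,97],axis=0).round().tolist())
p2,_=robot.capture('scene')
f=lambda c:cv2.resize(c,(400,400),interpolation=cv2.INTER_CUBIC)
save('pics/end.png',np.hstack([f(p[130:260,240:370]),f(p2[150:270,250:370])]))
```

```text
knob [ 487.39190778 -110.76984706   61.26608229] [ 487.33980039 -110.69843591   61.3736849 ] 42
0.83 [[378.0, -110.0, 19.0], [396.0, -93.0, 35.0], [414.0, -75.0, 38.0]]
0.76 [[533.0, -269.0, 1.0], [557.0, -240.0, 48.0], [581.0, -214.0, 52.0]]
```

View pics/end.png

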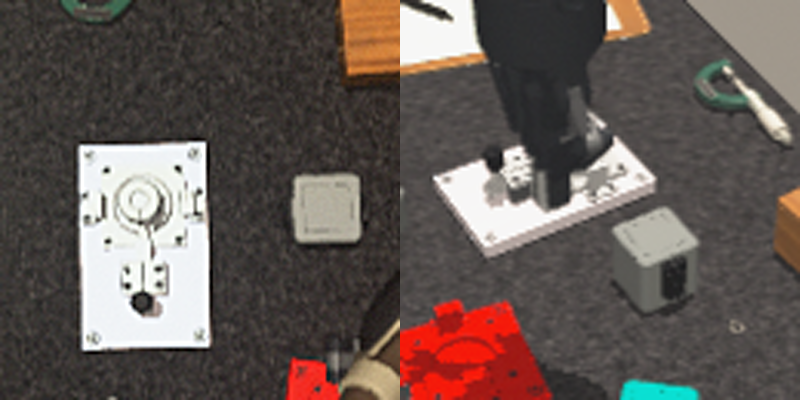

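The cover stands upright at (327,210) on bare granite. The blade is home, with its knob at (143,300) and a hard stop that did not give under 15 N. The gripper is clear of everything, so I'm handing the job in.

```bash
python3 -c "
from workcell import robot
print(robot.finish_job())"
```

```text
the job is handed in; nothing more can be done
None
```

The job is handed in at about 26 s of the 64 s. The cover stands upright on the bare granite beside the fixture, the master's keyway faces the index line, and the blade is in the keyway against a hard stop. The hand-in gave no verdict. The knob moved 13.2–13.8 mm by camera and arm readings, against 14 mm nominal, and did not give under a 15 N push.

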